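# Take the latched cover off a car relay box

### The job

Take the cover off the relay box: pinch the snap tab in towards the rib beside it, only as hard as it takes for the hook to let go, and keep it pressed while you lift that end of the cover free, then draw the two tongues at the other end out from under their keepers. Be gentle with the plastic: do not crush the tab or wrench the cover against the box. Lay the cover gently on the paper bench sheet, right way up and flat, clear of the two solenoids, and leave all the other things on the bench where they are.

Things in the scene. Friction and masses are not known exactly. Their poses are not given: they have to be found in the camera images.
- box: Black plastic relay and fuse box, outer 128 (x) x 72 (y) mm, on a 200 x 124 x 8 mm aluminium plate; fixed. Origin on the bench under its centre; x along its length towards the latch end, z up. Open rim 60 mm above the bench. On the outside of the latch end a small pocket, 38 mm wide, top 54 mm above the bench, takes the tab's lower arm; in it a catch ledge (underside 49.6 mm up) holds the hook.
- keepers (a point): Point midway between the box's two keepers, under their overhangs, at box x = -68, y = 0, 65.5 mm above the bench. At y = +22 and -22 mm a post (x = -74 to -77 mm) carries an overhang reaching in to x = -68 mm, underside at this height, top 3.5 mm higher. The gap between wall and posts is open below, so the tongues can dip as the cover tilts.
- cover_middle (a point): Middle of the cover's plate, half-way through its 4 mm; 62 mm above the bench when closed, 19 mm above the sheet's top when laid down on its skirts. Loose grey plastic, about 85 g (-20 to +30 %). x along its length towards the tab, y across, z up. Plate x = -64 to +66 mm, 80 mm wide; 17 mm skirts below it outside the box's walls, 0.3 to 1 mm play.
- cover: The same cover, origin 2 mm below cover_middle. Two tongues at y = +22 and -22 mm, 14 mm wide, reach to x = -73 mm, 5 mm deep under the keepers, 1.5 mm play above. To come off: tab pressed, the tab end rises 15 to 25 mm (turning about the rim at x = -64 mm), then the cover is drawn 8 mm or more along +x and lifted. More than 20 N against the box harms it.
- cover_rib (a point): Centre of the fixed upright rib on the cover, 4 mm thick (x), 30 mm wide (y), from the plate to 32 mm above the plate's underside; at x = +58 mm, y = 0 and 16 mm above cover_middle. Its face away from the tab (x = +56 mm) is the one to hold; behind that face the plate is flat and clear.
- cover_end (a point): Point on the tab end of the cover's plate, x = +66 mm, half-way through the plate; 62 mm above the bench when closed.
- snap_tab: Springy snap tab, 26 mm wide, 3 mm thick. Origin on its bending line, x = +72 mm from cover_middle, level with it. It rocks: its upper arm leans out 0.48 rad; pressing the bead on top in towards the rib swings the hook on its lower arm (11 to 14.5 mm below the plate's underside) out, off the catch ledge and towards the pocket's outer wall. More than 22 N on it in all breaks it.
- tab_bead (a point): Axis of the bead (radius 2.5 mm) on top of the tab, 27 mm above the tab's origin; at rest its outer side is 25 mm from the rib's far face. It takes some 1.4 N per mm. The hook lets go at 3.5 to 9.5 mm (5 to 14 N): boxes differ, it cannot be seen, only felt as the end comes up freely. 1 mm further in, the lower arm jams on the pocket wall and soon breaks if squeezed harder.
- sheet: Blue paper-faced bench sheet, 280 (x) x 220 (y) x 2 mm, fixed flat on the bench. Origin: under its centre, on the bench. The solenoids lie along its +y edge (at y about +85 mm), the rest is clear.
- solenoid_a_middle (a point): Middle of a loose valve solenoid, about 56 x 32 x 36 mm, near the +y edge of the sheet. Bystander.
- solenoid_b_middle (a point): Middle of the other solenoid, alike. Bystander.
- screwdriver_grip (a point): Handle of a loose 190 mm screwdriver lying on the bench between box and sheet. Bystander.
- relay_middle (a point): Middle of a loose spare relay, 29 x 29 x 39 mm, lying blades up beyond the box and the sheet. Bystander.
- carrier_middle (a point): Middle of the long leg of a loose black L-shaped plastic carrier, 190 x 130 x 24 mm, at the far edge of the bench. Bystander.
- can_middle (a point): Middle of a loose closed can, 66 mm across, 115 mm high, at the far edge. Bystander.
- tray_middle (a point): Middle of a loose steel tray of bolts, 130 x 190 x 30 mm, at the far edge. Bystander.
Not all that is in view belongs to the job. What is shaped like the cover but orange is not meant.

How it is judged:
By the outcome, as a careful person would: the job done as asked, in the order asked, and still so for the second after the job is handed in, with the robot touching nothing.
It also fails if it takes over 72 s, if anything falls off the work surface, if the arm or the gripper's body presses on something with over 40 N, if the wrist force passes 120 N, or if a joint passes its speed limit or range.

### The arm

A 6-joint arm with a two-finger parallel gripper is mounted at the origin on the work surface. World frame = base frame: x ahead of the robot, y to its left, z up, the work surface at z = 0. Lengths are in m, angles in rad, forces in N, time in s.
With the tool pointing down it reaches from about 0.15 to 0.775 m from the base axis. Payload 6.1 kg.
Tool frame: the origin (TCP) lies between the finger pads; the fingertips stand bot.finger_overhang ahead of it and the grasp point (between the pads) lies 3 mm ahead of it (bot.finger_overhang is the distance from the TCP to the fingertips, in m); z points along the fingers, x is the direction in which the jaws open and shut, and the axes are right-handed (so a half turn about z gives the same grasp; the last joint's range is limited). The gripper opens to 85 mm and grips with 20 to 120 N. Pads are 22 mm wide; open, the fingers measure 114 mm over their backs; the gripper's body (76 mm by 85 mm) begins 54 mm behind the grasp point. The pads swing forward as they close: fully open they stand 13 mm farther back than shut.
Start: joints at [1.341, 0.126, -0.04, 1.405, 0, 1.571], TCP at [0.12, 0.511, 0.253] pointing down, gripper open.
Joint ranges: [-2.72, 2.72], [-0.95, 1.95], [-1.27, 1.35], [-1.78, 2.02], [-1.46, 1.47], [-3.14, 3.14]. Speed limits (rad/s): [2.39, 2.39, 3.01, 3.14, 3.14, 3.14].

### API

Orientations are given as [roll, pitch, yaw] about the fixed x, y, z axes, in that order (R = Rz(yaw) Ry(pitch) Rx(roll)).
In Python, from workcell import bot, vision gives the robot as it stands. The module is installed in compiled form; this text tells all that it offers.
- The arm moves only by the tool carry_out, never from a script. Its arguments are lists of equal length, an entry for each row: "grip": the closure in counts, from 0 (fully open) to 255 (shut); "travel": the shift along the world's x, y, z in units of 30 mm (1.0 is 30 mm), a list of three; "yaw": the turn about the world's z in units of 8 degrees (1.0 is 8 degrees). In form: {"grip": [grip, ...], "travel": [[dx, dy, dz], ...], "yaw": [yaw, ...]}. A call has 1 to 12 rows; each row shifts and turns the commanded pose from where the row before left it; what a row does not reach is not made up. A row lasts 1/8 s, in which the tool goes at most 62.5 mm and 10.7 degrees, less where a joint would pass 70% of its speed; a pose out of reach is approached as far as the arm can. A call is refused whole if a number of a shift passes 1 or a number of a turn 1, either way. A call with a gripper value outside its range is refused whole. The fingers move at their own pace and stop on an object; the grip force is fixed at half the most. Time passes only in rows, so rows that do not move let the fingers close. It gives the time, the measured TCP pose, the force and the opening at its end, in the units of the state.
- bot.get_obs(): the state, without advancing time (a new reading comes with each control period).
- vision.capture(name): name is "scene" or "top"; returns a dict with "pixels" (480x640x3 uint8, red, green, blue), "K" (3x3 intrinsics, pixels), "k1" (the pictures are not rectified: a ray, as slopes to the right and down, at radius r is drawn at 1 + k1 r^2 times it, then the intrinsics apply), "cam_to_world" (4x4, takes a point from camera to world coordinates). Camera axes: x right, y up, looking along -z (the intrinsics and any distortion apply to the point x, -y, -z); pixel columns grow to the right and rows downward; lengths in m; the calibration is good to about 2 mm. A picture is of the moment at which its call begins. There is no depth.
- bot.close_job(): hands the job in, once; it reports no verdict.
The state is a dict: "time": time; "joint_positions": joint angles; "joint_vel": joint speeds; "tau": joint torques, N m; "eef_pos": TCP position; "eef_rot": TCP orientation; "ft_force": force on the tool from outside, world axes, zero at the start; "torque": the same for the moment, N m; "finger_gap": opening from 0.0 (shut) to 1.0 (fully open).
Only numpy, scipy, OpenCV 4.12 (cv2) and the standard library are available. Lean on these libraries where they do the work, as an engineer would, in place of code of your own. Each camera call takes 0.05 s, during which the arm holds its last target. There are 200 camera calls.

## Working session

There is one attempt and no reset: what is moved stays moved. The work goes in short steps, Python scripts to look and compute and a tool call to move; the robot and the scene stay as the last step left them, time stands still between calls to the robot, and variables do not carry over. Pictures are saved under pics/ and viewed, about 8 in all and at most 12, crops included, and the job is handed in when it is done.

Besides the shell and the picture viewer there is one more tool, called after "Request:" as name(argument=value, ...) on one line, values as JSON. carry_out: Moves the arm, as the interface text tells. Its arguments: {"type":"object","properties":{"grip":{"type":"array"},"travel":{"type":"array"},"yaw":{"type":"array"}},"required":["grip","travel","yaw"]}

```bash
mkdir -p pics; cat > h.py <<'E'
import numpy as np, cv2
from workcell import bot, vision
def ray(c,u,v):
    K=c["K"]; d=np.array([[[u,v]]],float)
    p=cv2.undistortPoints(d,np.array(K,float),np.array([c["k1"],0,0,0],float))[0,0]
    T=np.array(c["cam_to_world"]); return T[:3,3],T[:3,:3]@np.array([p[0],-p[1],-1.])
def onz(c,u,v,z):
    o,d=ray(c,u,v); return o+d*(z-o[2])/d[2]
def proj(c,P):
    T=np.array(c["cam_to_world"]); q=T[:3,:3].T@(np.array(P)-T[:3,3]); x=q[0]/-q[2];y=-q[1]/-q[2]
    s=1+c["k1"]*(x*x+y*y); K=c["K"]; return K[0][0]*x*s+K[0][2],K[1][1]*y*s+K[1][2]
def snap(n,f):
    c=vision.capture(n); cv2.imwrite(f"pics/{f}.png",c["pixels"][:,:,::-1]); return c
E
python3 - <<'E'
from h import *
for n in("scene","top"):
    c=snap(n,n+"0"); print(n,np.round(c["K"],1).tolist(),c["k1"],np.round(c["cam_to_world"],3).tolist())
print(bot.get_obs(),bot.finger_overhang)
E
```

```text
scene [[523.6, 0.0, 316.4], [0.0, 523.6, 243.2], [0.0, 0.0, 1.0]] 0.03902813226660146 [[-0.467, -0.75, 0.469, 0.988], [0.884, -0.395, 0.249, 0.215], [-0.002, 0.531, 0.847, 0.937], [0.0, 0.0, 0.0, 1.0]]
top [[467.8, 0.0, 325.3], [0.0, 467.8, 243.3], [0.0, 0.0, 1.0]] 0.006448574914708938 [[0.018, 0.999, -0.048, 0.454], [-1.0, 0.018, 0.002, -0.067], [0.003, 0.048, 0.999, 1.194], [0.0, 0.0, 0.0, 1.0]]
{'time': 0.1, 'joint_positions': array([ 1.34100418e+00,  1.26339375e-01, -4.05032700e-02,  1.40541627e+00,
        1.08221808e-06,  1.57079483e+00]), 'joint_vel': array([ 0.00272791, -0.00107806,  0.00266167,  0.0001082 , -0.00016396,
        0.00183195]), 'tau': array([-1.05377047e-03, -4.36902988e+01,  3.53605235e+01,  1.36171971e-02,
       -8.66945129e-05,  5.16856531e-06]), 'eef_pos': array([0.11950406, 0.51086806, 0.25259771]), 'eef_rot': array([-3.14159157e+00,  1.46259043e-03,  1.34100568e+00]), 'ft_force': array([-0.3445015 , -0.86543249, -0.03000028]), 'torque': array([0.00303168, 0.04893704, 0.01459538]), 'finger_gap': 0.9997435466640117} 0.022
```

View pics/scene0.png

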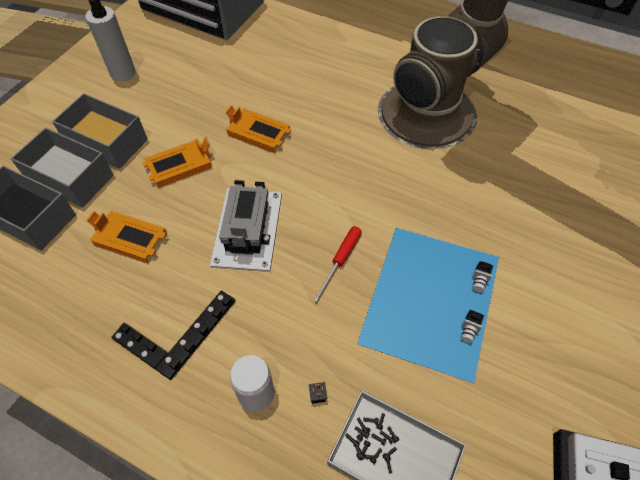

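View pics/top0.png

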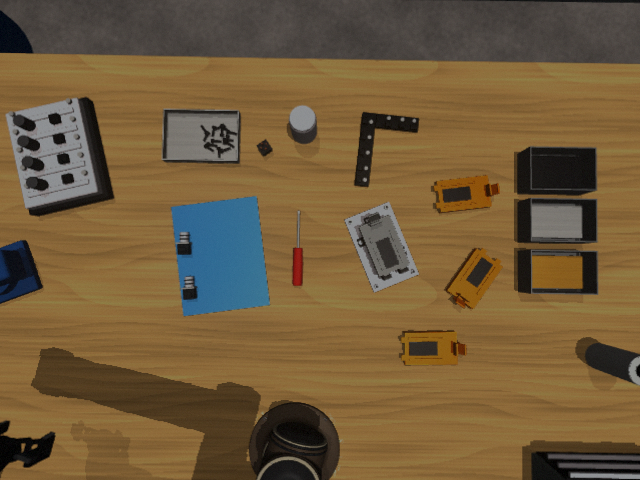

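```bash
python3 - <<'E'
import cv2,numpy as np
a=cv2.imread("pics/scene0.png")[170:280,200:295]; b=cv2.imread("pics/top0.png")[195:300,335:430]
f=lambda x:cv2.resize(x,(400,450),interpolation=cv2.INTER_CUBIC)
cv2.imwrite("pics/crop0.png",np.hstack([f(a),f(b)]))
E
```

```text
(no output)
```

View pics/crop0.png

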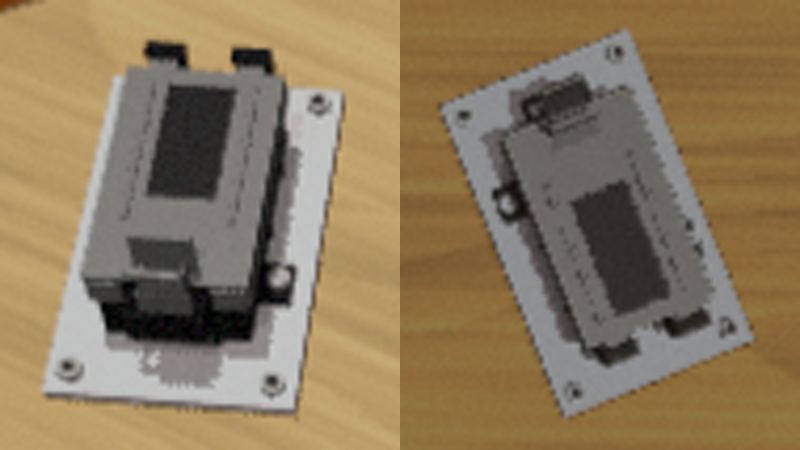

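```bash
cat > m.py <<'E'
from h import *
def rect(c,mask,z):
    n,l,s,_=cv2.connectedComponentsWithStats(mask.astype(np.uint8))
    i=1+np.argmax(s[1:,4]); cs,_=cv2.findContours((l==i).astype(np.uint8),0,1)
    k=max(cs,key=cv2.contourArea)[:,0]
    w=np.float32([onz(c,u,v,z)[:2]*1000 for u,v in k]); r=cv2.minAreaRect(w); return r,np.round(cv2.boxPoints(r),1).tolist()
if __name__=="__main__":
    for n,win in(("scene",(170,280,200,295)),("top",(190,300,335,430))):
        c=vision.capture(n); im=c["pixels"].astype(int); h=cv2.cvtColor(c["pixels"],cv2.COLOR_RGB2HSV)
        g=np.zeros(im.shape[:2],bool); a,b,e,f=win; g[a:b,e:f]=1
        print(n,"sheet",rect(c,(h[...,0]>95)&(h[...,0]<115)&(h[...,1]>120)&(h[...,2]>100)&(np.arange(640)>100),.002))
        t=h[...,1]<50
        print("plate",rect(c,t&g&(h[...,2]>(150 if n=="scene" else 120)),.008))
        print([im[y,x].tolist() for y,x in(((190,272),(225,232),(262,220)) if n=="scene" else ((215,355),(225,390),(270,375)))])
E
python3 m.py
python3 - <<'E'
import sys; sys.path.insert(0,'.')
from h import *
c=vision.capture("top"); 
# solenoids, screwdriver in world
for nm,p,z in(("solA",(184,243),.02),("solB",(190,288),.02),("sd handle",(297,266),.015),("sd tip",(299,212),.01),("relay",(264,148),.02),("can",(302,117),.1)): print(nm,np.round(onz(c,*p,z)*1000))
# cover from crop: tl,tr,br,bl
T=lambda x,y:(335+(x-400)/4.21-.38,195+y/4.286-.38)
for nm,p,z in(("rib top",(560,103),.092),("cTL",(508,135),.064),("cTR",(628,92),.064),("cBR",(710,305),.064),("cBL",(590,350),.064)): print(nm,np.round(onz(c,*T(*p),z)*1000,1))
c=vision.capture("scene"); T=lambda x,y:(200+x/4.21-.38,170+y/4.09-.38)
for nm,p,z in(("rib topL",(128,237),.092),("rib topR",(197,245),.092),("cTL",(128,68),.064),("cBL",(82,280),.064),("cBR",(262,292),.064),("cTR",(285,78),.064)): print(nm,np.round(onz(c,*T(*p),z)*1000,1))
E
```

```text
scene sheet (((478.1346740722656, 198.9084014892578), (277.7662353515625, 218.20167541503906), 8.32575511932373), [[324.8999938964844, 286.70001220703125], [356.5, 70.80000305175781], [631.4000244140625, 111.0999984741211], [599.7999877929688, 327.0]])
plate (((506.6206359863281, -209.66714477539062), (199.69400024414062, 123.28600311279297), 22.949161529541016), [[390.6000061035156, -191.8000030517578], [438.70001220703125, -305.3999938964844], [622.5999755859375, -227.5], [574.5, -114.0]])
[[187, 157, 108], [127, 126, 122], [194, 195, 194]]
top sheet (((476.2947998046875, 198.18597412109375), (278.38922119140625, 218.2737579345703), 8.348702430725098), [[322.70001220703125, 286.0], [354.3999938964844, 70.0], [629.9000244140625, 110.4000015258789], [598.2000122070312, 326.3999938964844]])
plate (((505.76629638671875, -211.71530151367188), (199.11306762695312, 122.37197875976562), 23.072830200195312), [[390.20001220703125, -194.39999389648438], [438.20001220703125, -307.0], [621.2999877929688, -229.0], [573.4000244140625, -116.4000015258789]])
[[120, 111, 105], [104, 102, 96], [68, 63, 62]]
solA [505. 285.  20.]
solB [393. 266.  20.]
sd handle [452.   1.  15.]
sd tip [590.  -1.  10.]
relay [750.  90.  20.]
can [805.  -9. 100.]
rib top [ 567.5 -180.3   92. ]
cTL [ 551.7 -153.5   64. ]
cTR [ 577.3 -222.3   64. ]
cBR [ 457.8 -270.6   64. ]
cBL [ 431.3 -202.2   64. ]
rib topL [ 566.8 -199.1   92. ]
rib topR [ 555.9 -168.6   92. ]
cTL [ 464.4 -269.8   64. ]
cBL [ 584.  -218.3   64. ]
cBR [ 550.5 -139.9   64. ]
cTR [ 433.3 -197.    64. ]
```

Request:
carry_out(grip=[0,0,0,0,0,0,0,0,0,0,0,0], travel=[[0.62,-0.96,0],[0.62,-0.96,0],[0.62,-0.96,0],[0.62,-0.96,0],[0.62,-0.96,0],[0.62,-0.96,0],[0.62,-0.96,0],[0.62,-0.96,0],[0.62,-0.96,0],[0.62,-0.96,0],[0.62,-0.96,0],[0.62,-0.96,0]], yaw=[-0.28,-0.28,-0.28,-0.28,-0.28,-0.28,-0.28,-0.28,-0.28,-0.28,-0.28,-0.28])

```text
time: 1.8
eef_pos: [0.3432, 0.1646, 0.2534]
eef_rot: [3.141, -0.0, 0.871]
ft_force: [0.1, 0.1, 0.0]
finger_gap: 1.001
```

Request:
carry_out(grip=[60,60,60,60,60,60,100,100,100,120,120,120], travel=[[0.62,-0.96,0],[0.62,-0.96,0],[0.62,-0.96,0],[0.62,-0.96,0],[0.62,-0.96,0],[0.62,-0.96,0],[0.62,-0.96,0],[0.62,-0.96,0],[0.62,-0.96,0],[0.62,-0.96,0],[0.62,-0.96,0],[0.62,-0.96,0]], yaw=[-0.28,-0.28,-0.28,-0.28,-0.28,-0.28,-0.28,-0.28,-0.28,-0.28,-0.28,-0.28])

```text
time: 3.3
eef_pos: [0.5665, -0.181, 0.2532]
eef_rot: [-3.141, 0.0, 0.401]
ft_force: [0.5, 0.5, -0.2]
finger_gap: 0.531
```

Request:
carry_out(grip=[120,120,120,120,120,120,120], travel=[[0.09,-0.1,-0.7],[0,0,-0.8],[0,0,-0.8],[0,0,-0.8],[0,0,-0.8],[0,0,-0.3],[0,0,0]], yaw=[0,0,0,0,0,0,0])

```text
time: 4.18
eef_pos: [0.5684, -0.1829, 0.127]
eef_rot: [-3.141, 0.001, 0.403]
ft_force: [-0.3, 0.2, -0.3]
finger_gap: 0.53
```

```bash
python3 - <<'E'
from h import *
s=snap("scene","s1")["pixels"][130:270,190:330,::-1]; t=snap("top","t1")["pixels"][180:310,320:450,::-1]
f=lambda x:cv2.resize(x,(400,400),interpolation=cv2.INTER_CUBIC)
cv2.imwrite("pics/c1.png",np.hstack([f(s),f(t)]))
E
```

```text
(no output)
```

View pics/c1.png

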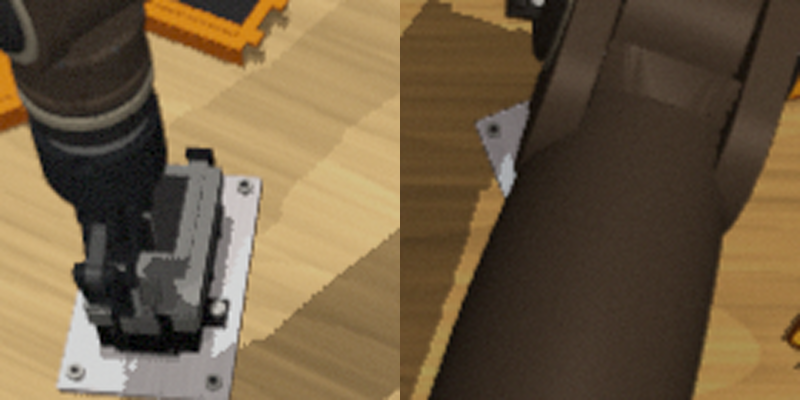

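```bash
python3 - <<'E'
from h import *
c=vision.capture("scene"); o=bot.get_obs(); p=np.array(o["eef_pos"]); e=np.array([.9205,.3907,0]);n=np.array([-.3907,.9205,0])
B=np.array([.5062,-.2107,0])
f=lambda P:np.round((np.array(proj(c,P))-[190,130])*2.857)
print(f(B+58e-3*e+[0,0,.092]+15e-3*n),f(B+58e-3*e+[0,0,.092]-15e-3*n), f(B+79e-3*e+[0,0,.089]))
for s in(-1,1):
  for h in (-.02,0.03): print("tip",s,h,f(p+s*22.5e-3*e+[0,0,h]),f(p+s*37e-3*e+[0,0,h]))
E
```

```text
[156. 279.] [112. 276.] [129. 306.]
tip -1 -0.02 [134. 249.] [138. 232.]
tip -1 0.03 [124. 205.] [128. 187.]
tip 1 -0.02 [123. 305.] [120. 324.]
tip 1 0.03 [112. 262.] [108. 281.]
```

```bash
python3 - <<'E'
import cv2
a=cv2.imread("pics/s1.png")[190:260,205:290]
a=cv2.convertScaleAbs(a,alpha=1.6,beta=30)
cv2.imwrite("pics/c2.png",cv2.resize(a,(765,630),interpolation=cv2.INTER_CUBIC))
E
```

```text
(no output)
```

View pics/c2.png

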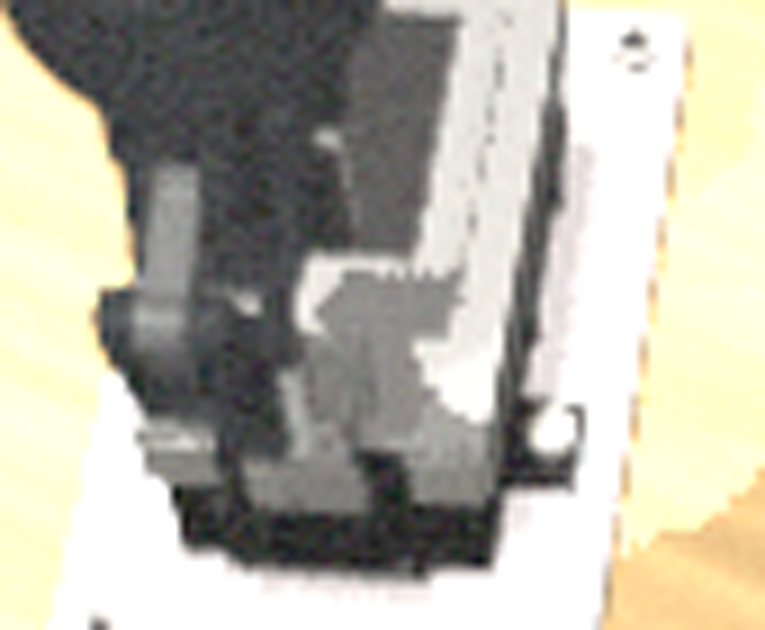

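Request:
carry_out(grip=[120,120,120,120,120,120], travel=[[-0.02,0.05,-0.3],[0,0,-0.3],[0,0,-0.2],[0,0,-0.2],[0,0,-0.1],[0,0,0]], yaw=[0,0,0,0,0,0])

```text
time: 5.08
eef_pos: [0.568, -0.1815, 0.0941]
eef_rot: [-3.141, 0.0, 0.403]
ft_force: [0.2, 0.4, 0.7]
finger_gap: 0.526
```

Request:
carry_out(grip=[150,155,160,160], travel=[[0,0,0],[0,0,0],[0,0,0],[0,0,0]], yaw=[0,0,0,0])

```text
time: 5.58
eef_pos: [0.5681, -0.1815, 0.0944]
eef_rot: [3.141, -0.0, 0.403]
ft_force: [-0.6, -0.0, -0.7]
finger_gap: 0.376
```

Request:
carry_out(grip=[163,166,168,168], travel=[[0,0,0],[0,0,0],[0,0,0],[0,0,0]], yaw=[0,0,0,0])

```text
time: 6.08
eef_pos: [0.5681, -0.1815, 0.0943]
eef_rot: [3.142, 0.0, 0.403]
ft_force: [0.5, 1.2, 0.1]
finger_gap: 0.338
```

Request:
carry_out(grip=[170,172,174,174], travel=[[0,0,0],[0,0,0],[0,0,0],[0,0,0]], yaw=[0,0,0,0])

```text
time: 6.58
eef_pos: [0.5681, -0.1815, 0.0943]
eef_rot: [3.142, -0.0, 0.403]
ft_force: [-0.2, 0.3, 0.5]
finger_gap: 0.319
```

Request:
carry_out(grip=[175,176,177,177], travel=[[0,0,0],[0,0,0],[0,0,0],[0,0,0]], yaw=[0,0,0,0])

```text
time: 7.08
eef_pos: [0.5681, -0.1815, 0.0943]
eef_rot: [3.142, -0.0, 0.403]
ft_force: [-0.3, -0.9, 0.0]
finger_gap: 0.305
```

Request:
carry_out(grip=[178,179,180,180], travel=[[0,0,0],[0,0,0],[0,0,0],[0,0,0]], yaw=[0,0,0,0])

```text
time: 7.58
eef_pos: [0.568, -0.1816, 0.0943]
eef_rot: [3.142, 0.0, 0.403]
ft_force: [-0.5, -0.5, 1.0]
finger_gap: 0.295
```

Request:
carry_out(grip=[182,184,184,184], travel=[[0,0,0],[0,0,0],[0,0,0],[0,0,0]], yaw=[0,0,0,0])

```text
time: 8.07
eef_pos: [0.568, -0.1816, 0.0944]
eef_rot: [3.141, 0.0, 0.403]
ft_force: [-1.9, -0.4, 2.9]
finger_gap: 0.281
```

```bash
python3 - <<'E'
from h import *
for i in range(5):
    o=bot.get_obs(); f=np.array(o["ft_force"]); print(np.round(f,2), round(f@[.9205,.3907,0],2), np.round(o["torque"],3))
    vision.capture("top")
E
```

```text
[-1.89 -0.44  2.85] -1.91 [-0.159  0.462  0.009]
[-1.98 -0.53  2.48] -2.03 [-0.162  0.442 -0.033]
[-2.99 -1.08  3.51] -3.17 [-0.165  0.498 -0.016]
[-1.85 -1.32  3.69] -2.21 [-0.14   0.589  0.013]
[-3.25 -0.4   4.01] -3.15 [-0.193  0.574  0.011]
```

Request:
carry_out(grip=[184,184,184], travel=[[-0.031,-0.013,0.02],[0,0,0],[0,0,0]], yaw=[0,0,0])

```text
time: 8.7
eef_pos: [0.5672, -0.1818, 0.0946]
eef_rot: [-3.141, -0.0, 0.403]
ft_force: [-0.2, -0.9, -2.1]
finger_gap: 0.279
```

```bash
cat > f.py <<'E'
from h import *
F=[];T=[]
for i in range(6):
    o=bot.get_obs(); F.append(o["ft_force"]);T.append(o["torque"]); vision.capture("top")
f=np.mean(F,0); print("F e,n,z",np.round([f@[.9205,.3907,0],f@[-.3907,.9205,0],f[2]],2),"sd",np.round(np.std(F,0),2),"T",np.round(np.mean(T,0),3),"pos",np.round(np.array(o["eef_pos"])*1000,2),"gap mm",round(o["finger_gap"]*85,2),"t",o["time"])
E
python3 f.py
```

```text
F e,n,z [-0.09 -0.07 -0.71] sd [0.37 0.48 0.74] T [-0.008 -0.05   0.   ] pos [ 567.18 -181.88   94.81] gap mm 23.92 t 8.95
```

Request:
carry_out(grip=[186,188,190,190], travel=[[-0.01,-0.004,0],[-0.01,-0.004,0.003],[-0.01,-0.004,0.003],[0,0,0]], yaw=[0,0,0,0])

```text
time: 9.5
eef_pos: [0.5663, -0.1823, 0.0952]
eef_rot: [3.142, -0.0, 0.403]
ft_force: [0.2, 0.3, -0.4]
finger_gap: 0.257
```

```bash
python3 f.py
```

```text
F e,n,z [ 0.67  0.   -0.43] sd [0.35 0.09 0.46] T [ 0.082 -0.175 -0.016] pos [ 566.35 -182.26   95.13] gap mm 21.64 t 9.75
```

Request:
carry_out(grip=[190,190,190], travel=[[0,0,0.03],[0,0,0.03],[0,0,0]], yaw=[0,0,0])

```text
time: 10.18
eef_pos: [0.566, -0.1823, 0.0965]
eef_rot: [-3.141, 0.001, 0.403]
ft_force: [0.8, 0.5, -4.0]
finger_gap: 0.254
```

```bash
python3 f.py
```

```text
F e,n,z [ 0.57 -0.33 -4.36] sd [0.49 0.29 0.31] T [-0.05  -0.136 -0.012] pos [ 566.02 -182.25   96.55] gap mm 21.77 t 10.425
```

Request:
carry_out(grip=[191,191,192,192], travel=[[-0.005,-0.002,0],[0,0,0],[-0.005,-0.002,0],[0,0,0]], yaw=[0,0,0,0])

```text
time: 10.98
eef_pos: [0.5658, -0.1824, 0.0967]
eef_rot: [-3.141, 0.0, 0.403]
ft_force: [-1.1, 0.2, -5.5]
finger_gap: 0.246
```

```bash
python3 f.py
```

```text
F e,n,z [-0.15 -0.02 -5.48] sd [0.53 0.46 0.52] T [-0.049  0.053 -0.004] pos [ 565.81 -182.32   96.73] gap mm 20.97 t 11.225
```

Request:
carry_out(grip=[193,193,194,194], travel=[[-0.005,-0.002,0],[0,0,0],[-0.005,-0.002,0],[0,0,0]], yaw=[0,0,0,0])

```text
time: 11.78
eef_pos: [0.5657, -0.1825, 0.0969]
eef_rot: [-3.142, -0.0, 0.403]
ft_force: [-1.1, 0.3, -4.6]
finger_gap: 0.242
```

```bash
python3 f.py
```

```text
F e,n,z [-0.36  0.5  -4.64] sd [0.37 0.28 0.44] T [ 0.089  0.144 -0.014] pos [ 565.68 -182.49   96.94] gap mm 20.51 t 12.025
```

Request:
carry_out(grip=[195,195,196,196], travel=[[-0.005,-0.002,0],[0,0,0],[-0.007,-0.003,0],[0,0,0]], yaw=[0,0,0,0])

```text
time: 12.58
eef_pos: [0.5655, -0.1827, 0.0971]
eef_rot: [3.141, -0.0, 0.403]
ft_force: [-0.9, 0.2, -2.5]
finger_gap: 0.236
```

```bash
python3 f.py
```

```text
F e,n,z [ 0.03  0.71 -1.92] sd [0.38 0.39 0.62] T [ 0.111 -0.025 -0.001] pos [ 565.48 -182.71   97.06] gap mm 19.92 t 12.825
```

Request:
carry_out(grip=[196,196], travel=[[0,0,0.035],[0,0,0]], yaw=[0,0])

```text
time: 13.12
eef_pos: [0.565, -0.1827, 0.0975]
eef_rot: [-3.141, 0.001, 0.403]
ft_force: [0.1, -0.7, -6.3]
finger_gap: 0.233
```

```bash
python3 f.py
```

```text
F e,n,z [ 0.1  -1.36 -7.12] sd [0.41 0.61 0.6 ] T [-0.178 -0.105  0.004] pos [ 565.03 -182.7    97.47] gap mm 20.03 t 13.375
```

Request:
carry_out(grip=[197,197,198,198], travel=[[-0.005,-0.002,-0.02],[0,0,0],[-0.005,-0.002,0],[0,0,0]], yaw=[0,0,0,0])

```text
time: 13.92
eef_pos: [0.5651, -0.1828, 0.0976]
eef_rot: [3.141, -0.0, 0.403]
ft_force: [-0.5, -0.1, -3.3]
finger_gap: 0.227
```

```bash
python3 f.py
```

```text
F e,n,z [-0.76 -0.24 -3.19] sd [0.43 0.28 0.51] T [-0.033  0.2   -0.003] pos [ 565.12 -182.75   97.54] gap mm 19.11 t 14.175
```

Request:
carry_out(grip=[199,199,200,200], travel=[[-0.007,-0.003,0.01],[0,0,0],[-0.007,-0.003,0],[0,0,0]], yaw=[0,0,0,0])

```text
time: 14.72
eef_pos: [0.5648, -0.183, 0.0978]
eef_rot: [3.141, -0.001, 0.403]
ft_force: [1.1, -0.3, 0.0]
finger_gap: 0.218
```

```bash
python3 f.py
```

```text
F e,n,z [ 0.48 -0.47 -0.32] sd [0.49 0.23 0.61] T [ 0.04  -0.152  0.003] pos [ 564.73 -182.95   97.71] gap mm 18.44 t 14.975
```

Request:
carry_out(grip=[200,200,200], travel=[[0,0,0.03],[-0.005,-0.002,0.02],[0,0,0]], yaw=[0,0,0])

```text
time: 15.4
eef_pos: [0.5645, -0.183, 0.0993]
eef_rot: [3.142, -0.0, 0.403]
ft_force: [0.3, -0.2, -1.1]
finger_gap: 0.217
```

```bash
python3 f.py
```

```text
F e,n,z [ 0.59  0.2  -0.93] sd [0.66 0.42 0.53] T [ 0.111 -0.139 -0.003] pos [ 564.46 -183.02   99.23] gap mm 18.24 t 15.65
```

Request:
carry_out(grip=[200,200,200,200], travel=[[-0.01,-0.004,0.05],[-0.01,-0.004,0.05],[-0.01,-0.004,0.05],[0,0,0]], yaw=[0,0,0,0])

```text
time: 16.2
eef_pos: [0.5634, -0.1835, 0.1038]
eef_rot: [3.141, 0.0, 0.403]
ft_force: [0.0, 0.1, -1.2]
finger_gap: 0.213
```

```bash
python3 f.py
```

```text
F e,n,z [ 0.1   0.36 -1.  ] sd [0.56 0.32 0.42] T [ 0.025 -0.142  0.002] pos [ 563.44 -183.41  103.56] gap mm 18.6 t 16.45
```

Request:
carry_out(grip=[200,200,200,200,200], travel=[[-0.024,-0.01,0.1],[-0.026,-0.011,0.1],[-0.028,-0.012,0.1],[-0.03,-0.013,0.1],[0,0,0]], yaw=[0,0,0,0,0])

```text
time: 17.12
eef_pos: [0.5604, -0.1849, 0.116]
eef_rot: [3.141, -0.0, 0.403]
ft_force: [0.5, 0.3, -2.0]
finger_gap: 0.219
```

```bash
python3 f.py; python3 - <<'E'
from h import *
s=snap("scene","s2")["pixels"][160:270,195:300,::-1]
s=cv2.convertScaleAbs(s,alpha=1.6,beta=30)
cv2.imwrite("pics/c3.png",cv2.resize(s,(630,600),interpolation=cv2.INTER_CUBIC))
E
```

```text
F e,n,z [ 0.2  -0.08 -1.25] sd [0.46 0.3  0.54] T [ 0.051 -0.116  0.017] pos [ 560.34 -184.73  115.57] gap mm 18.29 t 17.375
```

View pics/c3.png

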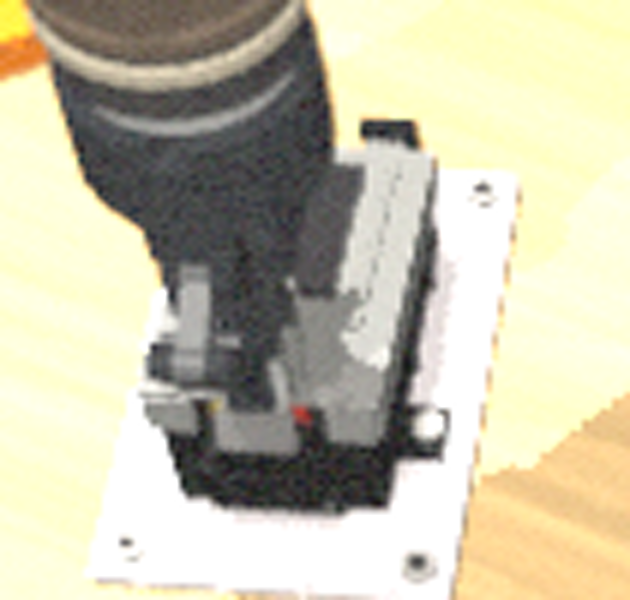

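Request:
carry_out(grip=[200,200,200], travel=[[0.061,0.026,0.01],[0.061,0.026,0.01],[0,0,0]], yaw=[0,0,0])

```text
time: 17.85
eef_pos: [0.5642, -0.1831, 0.1162]
eef_rot: [3.142, -0.0, 0.403]
ft_force: [0.9, -0.0, -0.7]
finger_gap: 0.219
```

```bash
python3 f.py
```

```text
F e,n,z [ 0.62  0.35 -0.88] sd [0.52 0.56 0.26] T [ 0.041 -0.139 -0.007] pos [ 564.   -183.21  116.3 ] gap mm 18.23 t 18.1
```

Request:
carry_out(grip=[200,200,200,200,200], travel=[[0.077,0.033,0],[0.077,0.033,0],[0.077,0.033,0],[0.077,0.033,0],[0,0,0]], yaw=[0,0,0,0,0])

```text
time: 18.77
eef_pos: [0.5734, -0.1791, 0.1162]
eef_rot: [-3.142, -0.0, 0.403]
ft_force: [-0.5, -0.1, -0.8]
finger_gap: 0.212
```

```bash
python3 f.py
```

```text
F e,n,z [ 0.09  0.1  -0.91] sd [0.49 0.49 0.33] T [ 0.022 -0.038  0.017] pos [ 573.11 -179.24  116.21] gap mm 18.7 t 19.025
```

Request:
carry_out(grip=[200,200,200,200,200,200,200], travel=[[0.03,0.012,0.1],[0.03,0.012,0.15],[0,0,0.2],[0,0,0.2],[0,0,0.2],[0,0,0.15],[0,0,0]], yaw=[0,0,0,0,0,0,0])

```text
time: 19.95
eef_pos: [0.5752, -0.1786, 0.1467]
eef_rot: [3.141, -0.001, 0.403]
ft_force: [-0.4, -0.1, -0.9]
finger_gap: 0.216
```

```bash
python3 f.py; python3 - <<'E'
from h import *
s=snap("scene","s3")["pixels"][110:270,170:320,::-1]
s=cv2.convertScaleAbs(s,alpha=1.5,beta=20)
cv2.imwrite("pics/c4.png",cv2.resize(s,(562,600),interpolation=cv2.INTER_CUBIC))
E
```

```text
F e,n,z [ 0.36  0.08 -0.81] sd [0.58 0.43 0.44] T [ 0.024 -0.05   0.006] pos [ 574.82 -178.47  145.91] gap mm 18.66 t 20.2
```

View pics/c4.png

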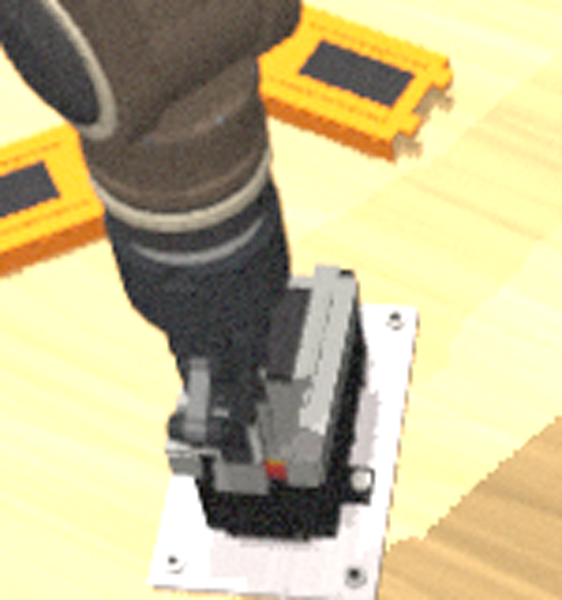

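Request:
carry_out(grip=[200,200,200,200,200,200,200,200], travel=[[0,0,0.2],[0,0,0.3],[0,0,0.4],[0,0,0.4],[0,0,0.4],[0,0,0.4],[0,0,0.3],[0,0,0]], yaw=[0,0,0,0,0,0,0,0])

```text
time: 21.3
eef_pos: [0.5754, -0.1786, 0.2191]
eef_rot: [3.141, -0.001, 0.403]
ft_force: [-0.3, 0.1, 0.2]
finger_gap: 0.216
```

```bash
python3 f.py; python3 - <<'E'
from h import *
s=snap("scene","s4")["pixels"][80:280,170:320,::-1]; t=snap("top","t4")["pixels"][180:310,310:440,::-1]
s=cv2.convertScaleAbs(s,alpha=1.5,beta=20)
cv2.imwrite("pics/c5.png",np.hstack([cv2.resize(s,(450,600),interpolation=cv2.INTER_CUBIC),cv2.resize(t,(350,600))]))
E
```

```text
F e,n,z [-0.24 -0.24 -0.56] sd [0.43 0.98 0.5 ] T [-0.003 -0.025 -0.014] pos [ 574.75 -178.46  217.61] gap mm 18.49 t 21.55
```

View pics/c5.png

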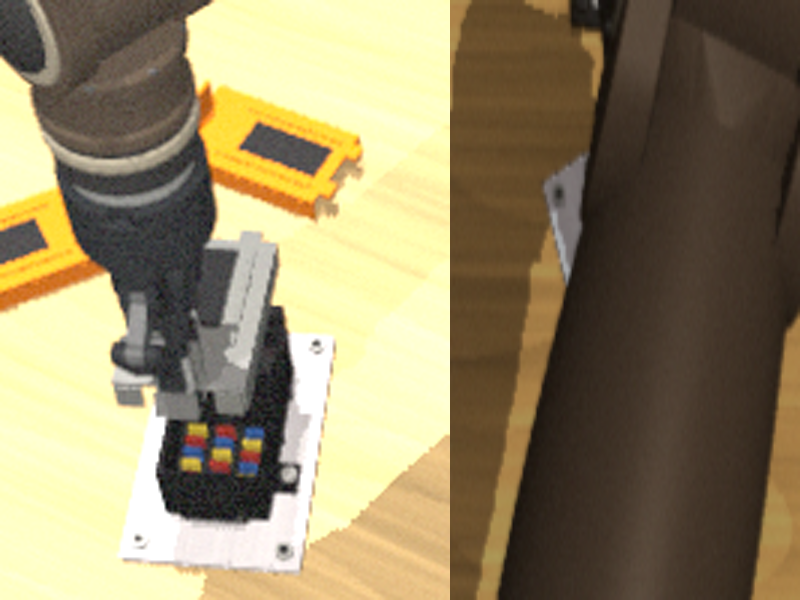

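```bash
python3 - <<'E'
from h import *
c=vision.capture("scene"); p=np.array(bot.get_obs()["eef_pos"]); e=np.array([.9205,.3907,0]);n=np.array([-.3907,.9205,0])
B=np.array([.5062,-.2107,0]); print("TCP n off",(p-B)@n*1000)
off=(B@n)+.040
for u,v in((276,243),(265,236),(245,383)):
    o,d=ray(c,170+u/3,80+v/3); q=o+d*(off-o@n)/(d@n); print("rel TCP e,z mm",np.round([(q-p)@e*1000,(q-p)[2]*1000],1))
E
```

```text
TCP n off 2.8577942524093043
rel TCP e,z mm [-128.7  -56.2]
rel TCP e,z mm [-103.1  -20.4]
rel TCP e,z mm [ -5.6 -40.7]
```

Request:
carry_out(grip=[200,200,200,200,200,200,200,200,200], travel=[[-0.024,0.2,0],[-0.049,0.4,0],[-0.073,0.6,0],[-0.1,0.82,0],[-0.1,0.82,0],[-0.1,0.82,0],[-0.1,0.82,0],[-0.1,0.82,0],[-0.1,0.82,0]], yaw=[-0.032,-0.064,-0.096,-0.131,-0.131,-0.131,-0.131,-0.131,-0.131])

```text
time: 22.88
eef_pos: [0.5521, 0.0066, 0.2184]
eef_rot: [-3.141, -0.0, 0.266]
ft_force: [1.1, 0.4, -0.7]
finger_gap: 0.219
```

Request:
carry_out(grip=[200,200,200,200,200,200,200,200,200], travel=[[-0.1,0.82,0],[-0.1,0.82,0],[-0.1,0.82,0],[-0.1,0.82,0],[-0.1,0.82,0],[-0.073,0.6,0],[-0.049,0.4,0],[-0.024,0.2,0],[0,0,0]], yaw=[-0.131,-0.131,-0.131,-0.131,-0.131,-0.096,-0.064,-0.032,0])

```text
time: 24.0
eef_pos: [0.5331, 0.1643, 0.2182]
eef_rot: [3.141, 0.0, 0.148]
ft_force: [0.1, 0.2, -1.9]
finger_gap: 0.22
```

```bash
python3 f.py; python3 - <<'E'
from h import *
print(bot.get_obs()["eef_rot"])
s=snap("scene","s5")["pixels"][150:390,300:520,::-1]
s=cv2.convertScaleAbs(s,alpha=1.5,beta=20)
cv2.imwrite("pics/c6.png",cv2.resize(s,(550,600),interpolation=cv2.INTER_CUBIC))
E
```

```text
F e,n,z [-0.17 -0.15 -0.91] sd [0.45 0.56 0.57] T [ 0.004 -0.04   0.008] pos [533.33 163.57 218.26] gap mm 18.46 t 24.25
[3.14154656e+00 5.28724760e-05 1.47151494e-01]
```

View pics/c6.png

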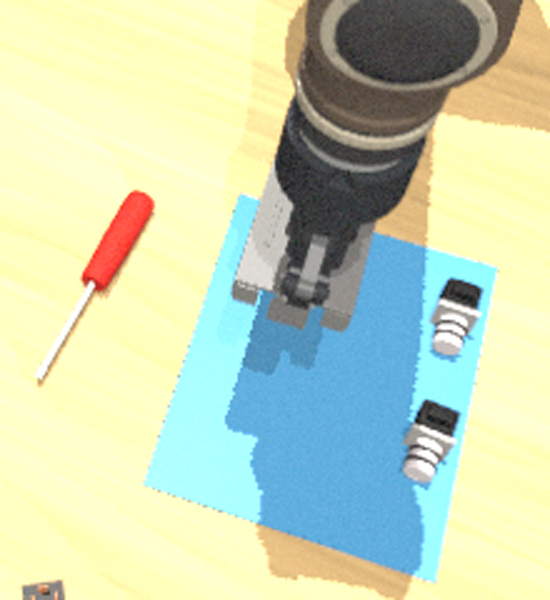

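Request:
carry_out(grip=[200,200,200,200,200,200,200,200,200,200], travel=[[0,0,-0.3],[0,0,-0.6],[0,0,-0.6],[0,0,-0.6],[0,0,-0.6],[0,0,-0.6],[0,0,-0.4],[0,0,-0.3],[0,0,-0.15],[0,0,0]], yaw=[0,0,0,0,0,0,0,0,0,0])

```text
time: 25.6
eef_pos: [0.5332, 0.1641, 0.0937]
eef_rot: [-3.142, 0.0, 0.148]
ft_force: [-0.3, 0.3, -0.5]
finger_gap: 0.221
```

```bash
sed -i 's/\[.9205,.3907,0\]/[.9894,.1451,0]/;s/\[-.3907,.9205,0\]/[-.1451,.9894,0]/' f.py; python3 f.py
```

```text
F e,n,z [-0.28  0.07 -0.69] sd [0.36 0.36 0.41] T [ 0.007 -0.078 -0.01 ] pos [533.5  164.18  94.19] gap mm 18.72 t 25.85
```

Request:
carry_out(grip=[200,200,200,200,200,200,200], travel=[[0,0,-0.1],[0,0,-0.1],[0,0,-0.1],[0,0,-0.1],[0,0,-0.1],[0,0,-0.1],[0,0,0]], yaw=[0,0,0,0,0,0,0])

```text
time: 26.78
eef_pos: [0.533, 0.164, 0.0754]
eef_rot: [3.142, 0.001, 0.148]
ft_force: [1.1, 0.1, -0.1]
finger_gap: 0.215
```

```bash
python3 f.py
```

```text
F e,n,z [-0.03  0.02 -0.75] sd [0.67 0.3  0.43] T [-0.016 -0.028 -0.008] pos [533.32 164.12  75.89] gap mm 18.58 t 27.025
```

Continue slowly, following the arc.

Request:
carry_out(grip=[200,200,200,200,200], travel=[[0.02,0.003,-0.07],[0.025,0.004,-0.07],[0.025,0.004,-0.07],[0.025,0.004,-0.07],[0,0,0]], yaw=[0,0,0,0,0])

```text
time: 27.7
eef_pos: [0.5363, 0.1646, 0.0673]
eef_rot: [-3.142, -0.0, 0.148]
ft_force: [0.7, 0.5, 0.9]
finger_gap: 0.217
```

```bash
python3 f.py
```

```text
F e,n,z [0.66 0.16 0.51] sd [0.36 0.56 0.63] T [ 0.026 -0.087  0.003] pos [536.21 164.56  67.49] gap mm 18.62 t 27.95
```

Request:
carry_out(grip=[200,200,200,200], travel=[[0.025,0.004,-0.07],[0.025,0.004,-0.07],[0.015,0.002,-0.05],[0,0,0]], yaw=[0,0,0,0])

```text
time: 28.5
eef_pos: [0.5379, 0.1648, 0.0614]
eef_rot: [3.142, 0.0, 0.148]
ft_force: [-0.5, -0.4, 1.0]
finger_gap: 0.218
```

```bash
python3 f.py
```

```text
F e,n,z [ 0.65 -0.07  0.44] sd [0.67 0.32 0.56] T [ 0.011 -0.024  0.006] pos [537.85 164.8   61.57] gap mm 18.23 t 28.75
```

Request:
carry_out(grip=[200,200,200], travel=[[0.02,0.003,-0.05],[0.02,0.003,-0.05],[0,0,0]], yaw=[0,0,0])

```text
time: 29.18
eef_pos: [0.5391, 0.165, 0.0584]
eef_rot: [3.142, 0.0, 0.148]
ft_force: [0.3, 0.3, -0.4]
finger_gap: 0.218
```

```bash
python3 f.py
```

```text
F e,n,z [ 0.15 -0.08  0.39] sd [0.5  0.58 0.54] T [-0.026  0.15  -0.021] pos [539.07 164.96  58.55] gap mm 18.75 t 29.425
```

Request:
carry_out(grip=[200,200,200], travel=[[0.015,0.002,-0.035],[0.015,0.002,-0.035],[0,0,0]], yaw=[0,0,0])

```text
time: 29.85
eef_pos: [0.5401, 0.1651, 0.0564]
eef_rot: [-3.142, 0.0, 0.148]
ft_force: [-0.7, -0.4, 0.4]
finger_gap: 0.214
```

```bash
python3 f.py; python3 - <<'E'
from h import *
s=snap("scene","s6")["pixels"][200:360,340:500,::-1]
s=cv2.convertScaleAbs(s,alpha=1.5,beta=20)
cv2.imwrite("pics/c7.png",cv2.resize(s,(600,600),interpolation=cv2.INTER_CUBIC))
E
```

```text
F e,n,z [-0.69 -0.01  0.28] sd [0.18 0.35 0.29] T [-0.026  0.226 -0.015] pos [540.13 165.14  56.54] gap mm 18.5 t 30.1
```

View pics/c7.png

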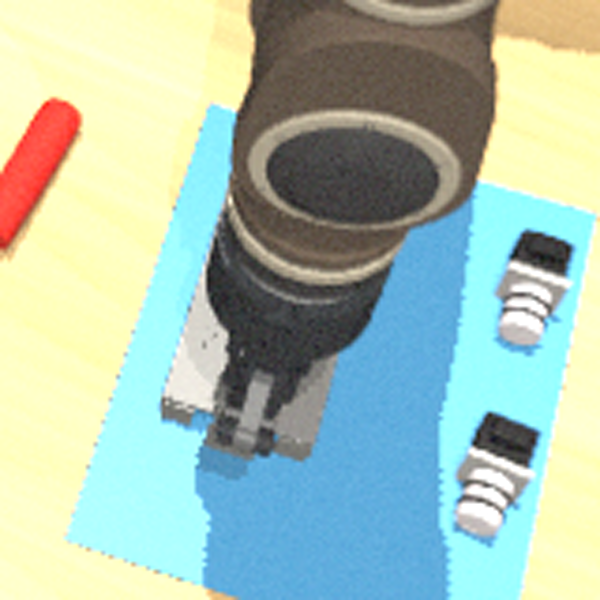

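Request:
carry_out(grip=[200,200,200], travel=[[0,0,-0.03],[0,0,-0.02],[0,0,0]], yaw=[0,0,0])

```text
time: 30.58
eef_pos: [0.5405, 0.1652, 0.0552]
eef_rot: [-3.142, -0.001, 0.148]
ft_force: [0.7, -0.0, 1.1]
finger_gap: 0.216
```

```bash
python3 f.py
```

```text
F e,n,z [ 1.24 -0.09  1.04] sd [0.58 0.31 0.29] T [ 0.038 -0.113 -0.007] pos [540.41 165.22  55.2 ] gap mm 18.57 t 30.825
```

Request:
carry_out(grip=[200,200,200], travel=[[0.015,0.002,-0.03],[0.01,0,-0.02],[0,0,0]], yaw=[0,0,0])

```text
time: 31.25
eef_pos: [0.5407, 0.1653, 0.0549]
eef_rot: [-3.141, -0.0, 0.148]
ft_force: [-4.2, -1.5, 11.6]
finger_gap: 0.221
```

```bash
python3 f.py
```

```text
F e,n,z [-3.83 -0.17 11.66] sd [0.5  0.36 0.23] T [-0.184  0.883 -0.006] pos [540.68 165.27  54.9 ] gap mm 18.83 t 31.5
```

Request:
carry_out(grip=[200,200,200], travel=[[-0.015,-0.002,0.035],[0,0,0],[0,0,0]], yaw=[0,0,0])

```text
time: 31.92
eef_pos: [0.5404, 0.1652, 0.0549]
eef_rot: [-3.141, -0.0, 0.148]
ft_force: [-1.5, 0.1, 6.2]
finger_gap: 0.218
```

```bash
python3 f.py
```

```text
F e,n,z [-1.5   0.15  6.2 ] sd [0.32 0.23 0.38] T [-0.05   0.351 -0.018] pos [540.34 165.16  54.92] gap mm 18.46 t 32.175
```

Request:
carry_out(grip=[200,198,195,192,189,186,183,180,175,165,150,150], travel=[[0,0,0.025],[0.01,0.001,0],[0.016,0.002,0],[0.016,0.002,0],[0.016,0.003,0],[0.016,0.003,0],[0.016,0.003,0],[0.016,0.002,0],[0,0,0],[0,0,0],[0,0,0],[0,0,0]], yaw=[0,0,0,0,0,0,0,0,0,0,0,0])

```text
time: 33.72
eef_pos: [0.5436, 0.1656, 0.0553]
eef_rot: [3.142, -0.0, 0.148]
ft_force: [-0.7, -0.1, 0.8]
finger_gap: 0.408
```

```bash
python3 f.py
```

```text
F e,n,z [-0.36 -0.   -0.04] sd [0.28 0.74 0.47] T [-0.005 -0.004 -0.005] pos [543.6  165.6   55.33] gap mm 35.38 t 33.975
```

Released; rise straight up, then away toward the start side.

Request:
carry_out(grip=[140,130,120,120,120,120,120,120,120,120,120], travel=[[0,0,0],[0,0,0.1],[0,0,0.2],[0,0,0.4],[0,0,0.7],[0,0,0.9],[0,0,0.9],[0,0,0.9],[0,0,0.9],[0,0,0.7],[0,0,0.3]], yaw=[0,0,0,0,0,0,0,0,0,0,0])

```text
time: 35.4
eef_pos: [0.5441, 0.1658, 0.2375]
eef_rot: [-3.141, -0.003, 0.148]
ft_force: [0.5, 0.4, -0.2]
finger_gap: 0.528
```

Request:
carry_out(grip=[120,120,120,120,120,120,120,120,120,120,120,120], travel=[[-0.4,-0.4,0],[-0.8,-0.8,0],[-0.8,-0.9,0],[-0.8,-0.9,0],[-0.8,-0.9,0],[-0.8,-0.9,0],[-0.8,-0.9,0],[-0.8,-0.9,0],[-0.4,-0.9,0],[0,-0.9,0],[0,-0.4,0],[0,0,0]], yaw=[0,0,0,0,0,0,0,0,0,0,0,0])

```text
time: 36.9
eef_pos: [0.351, -0.0986, 0.2348]
eef_rot: [-3.141, 0.001, 0.146]
ft_force: [0.3, -0.0, -0.1]
finger_gap: 0.53
```

```bash
python3 f.py; python3 m.py | grep -v plate; python3 - <<'E'
from h import *
t=snap("top","t7")["pixels"][:,:,::-1]; s=snap("scene","s7")["pixels"][200:390,330:520,::-1]
cv2.imwrite("pics/c8.png",np.hstack([cv2.resize(t[90:330,150:430],(400,343),interpolation=cv2.INTER_CUBIC),cv2.resize(cv2.convertScaleAbs(s,alpha=1.2,beta=10),(343,343),interpolation=cv2.INTER_CUBIC)]))
E
```

```text
F e,n,z [-0.12  0.22  0.2 ] sd [0.4  0.3  0.35] T [-0.003 -0.01  -0.002] pos [351.64 -97.77 235.21] gap mm 45.32 t 37.15
scene sheet (((478.156982421875, 198.756103515625), (277.7662353515625, 217.8938446044922), 8.32575511932373), [[325.0, 286.3999938964844], [356.5, 70.80000305175781], [631.4000244140625, 111.0999984741211], [599.7999877929688, 326.70001220703125]])
[[196, 165, 114], [149, 53, 40], [203, 204, 203]]
top sheet (((476.4061279296875, 198.26821899414062), (278.5169677734375, 218.1341552734375), 8.49010944366455), [[322.6000061035156, 285.6000061035156], [354.79998779296875, 69.80000305175781], [630.2000122070312, 111.0], [598.0, 326.70001220703125]])
[[132, 123, 119], [37, 33, 27], [72, 66, 65]]
```

View pics/c8.png

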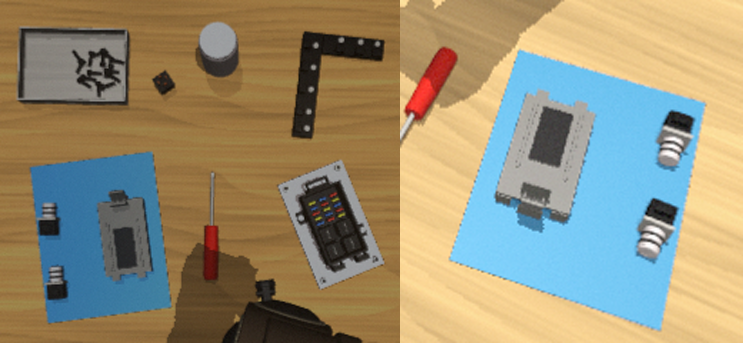

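```bash
python3 -c "
from workcell import bot
print(bot.close_job(), bot.get_obs()['time'])"
```

```text
the job is handed in; nothing more can be done
the job is handed in; nothing more can be done
```

The cover is off the relay box and lying on the bench sheet, right way up and flat. I handed the job in after about 37 s of robot time.

- **Unlatching:** I pressed the tab in small steps under a slight upward pull. The hook held at about 5 mm and let go somewhere between there and 6.5 mm. By the quoted 1.4 N per mm, the pinch at release was about 9 N. I measured at most about 7 N of upward pull while the hook was still engaged.
- **Removal:** I kept the tab pressed while I raised that end about 18 mm. I then drew the tongues out by about 14 mm and lifted the cover clear. The net force stayed around 1 N throughout, and the cover hung at an estimated 10° tilt on the way to the sheet.
- **Laying down:** I lowered the tongue end first, then the tab end. The last step pressed the cover onto the sheet with about 12 N, more than I meant. I backed off to about 6 N and raised the arm again before opening the fingers.

In the last pictures from both cameras the cover lies flat on the sheet with its tab in place, well clear of both solenoids. The other things on the bench look unmoved by eye; I measured only the sheet again. The force reading was near zero, with the gripper well away. No check failed, though the two cameras' estimates of the box position differed by about 2 mm and I took the average.

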